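# Reassemble the tea dispenser

### The arm

A 7-joint arm with a two-finger parallel gripper is mounted at the origin on the work surface. World frame = base frame: x ahead of the robot, y to its left, z up, the work surface at z = 0. Lengths are in m, angles in rad, forces in N, time in s.
With the tool pointing down it reaches from about 0.425 to 0.8 m from the base axis. Payload 8.3 kg.
Tool frame: the origin (TCP) lies midway between the tips of the shut fingers; the grasp point (between the pads) lies 19 mm behind it (ctrl.grip_point_offset is the distance from the TCP to the grasp point, in m); z points along the fingers, y is the direction in which the jaws open and shut (so a half turn about z gives the same grasp; the last joint's range is limited). The gripper opens to 85 mm and grips with 20 to 120 N. Pads are 22 mm wide; open, the fingers measure 114 mm over their backs; the gripper's body (76 mm by 85 mm) begins 54 mm behind the grasp point. The pads swing forward as they close: fully open they stand 13 mm farther back than shut.
Start: joints at [1.236, 0.383, 0.016, 1.37, -0.006, 1.388, -0.046], TCP at [0.168, -0.602, 0.209] pointing down, gripper open.
Joint ranges: [-2.95, 2.95], [-0.25, 2.06], [-1.52, 1.56], [0.18, 2.33], [-1.44, 4.58], [0.02, 2.06], [-3.01, 3.01]. Speed limits (rad/s): [2.39, 2.39, 3.01, 3.01, 3.14, 3.14, 3.14].

### API

Orientations are given as a rotation vector (axis times angle).
In Python, from rig import ctrl, imaging gives the robot as it stands. The module is installed in compiled form; this text tells all that it offers.
- The arm moves only by the shell command python3 -m jog 'ROWS'. ROWS is JSON, a list of rows, each a list of 7 numbers: the opening, from -1 (shut) to 1 (fully open), so that 0 is half open, then the shift along the tool's x, y, z as a fraction of full scale, then the turn, a rotation vector about the tool's x, y, z as a fraction of full scale. A call has 1 to 10 rows; each row shifts and turns the commanded pose from where the row before left it, along the tool's axes as they then stand; what a row does not reach is not made up. Full scale, the value 1, is 400 mm for a shift and pi/2 rad for a turn. A row lasts 1/10 s, in which the tool goes at most 50 mm and 8.59 degrees, less where a joint would pass 70% of its speed; a pose out of reach is approached as far as the arm can. A call with a number of a shift or a turn outside -1 to 1 is refused whole. A call with a gripper value outside its range is refused whole. The fingers move at their own pace and stop on an object; the grip force is fixed at half the most. Time passes only in rows, so rows that do not move let the fingers close. It gives the time, the measured TCP pose, the force and the opening at its end, in the units of the state.
- ctrl.read_state(): the state, without advancing time (a new reading comes with each control period).
- imaging.read_camera(name): name is "scene" or "side" or "wrist"; returns the picture (480x640x3 uint8, red, green, blue); there is no depth.
- imaging.camera_params(name): a dict with "fovy" (degrees; the focal length in pixels is half the picture's height over the tangent of half this angle, whatever the lens; pixels are square), "cx", "cy" (the principal point, pixels), "cam_to_world" (4x4, takes a point from camera to world coordinates). Camera axes: x right, y up, looking along -z (the intrinsics and any distortion apply to the point x, -y, -z); pixel columns grow to the right and rows downward; lengths in m; the calibration is good to about 2 mm. A picture is of the moment at which its call begins: read the wrist's pose just before it. camera_params takes no time and is no camera call; for the wrist camera it gives the pose at the moment of the call.
- ctrl.hand_in(): hands the job in, once; it reports no verdict.
The state is a dict: "clock": time; "q": joint angles; "qd": joint speeds; "joint_torque": joint torques, N m; "ee_pos": TCP position; "eef_rot": TCP orientation; "ft_force": force on the tool from outside, world axes, zero at the start; "wrist_torque": the same for the moment, N m; "finger_gap": finger opening in m.
Only numpy, scipy, OpenCV 4.12 (cv2) and the standard library are available. Lean on these libraries where they do the work, as an engineer would, in place of code of your own. Each camera call takes 0.05 s, during which the arm holds its last target. There are 200 camera calls.

### The job

Put the washed tea dispenser back together: lower the white hopper tube over the spigot on the dispenser's base, then set the slotted metal cap on the tube with the post's crossbar coming up through its slot, press it down against the sprung seat, turn it either way until it stops and let go so that it stays locked down. Finally push the open catch tray fully home, and do all this without dropping or knocking over the parts or shifting the other tea things.

Things in the scene. Friction and masses are not known exactly. Their poses are not given: they have to be found in the camera images.
- base: Dark steel dispenser base, fixed. Origin: on the ledge under the spigot's axis; z up, x away from the tray front. Housing: x -95 to +55 mm, y -55 to +55 mm, 56 mm high. On top: a sprung seat ring and inside it a steel spigot 46 mm in diameter, top at z 78 mm, tapered over its last 4 mm; from the spigot a 10 mm post rises to a level crossbar.
- crossbar (a point): Centre of the top of the crossbar (T-head) on the post, 154.5 mm above the ledge on the base's axis; axes as the base's. The bar is 36 mm long along the base's x, 9 mm wide and 8 mm thick (underside at 146.5 mm).
- seat (a joint): How far the sprung seat ring is pressed down, 0 to 0.008 m; it pushes up with 6 N at 0, 12.4 N at 0.008, so tube and cap alone do not press it in. The cap's plate passes below the crossbar only with the seat pressed more than 0.0035: aim for 0.006 to 0.008 while turning. Locked and let go, it stays at about 0.0035.
- seat_top (a point): Centre of the top face of the sprung seat ring (aluminium, 72 mm outside diameter), on the base's axis; 64 mm above the ledge when not pressed.
- tray (a joint): How far the catch tray is pulled out of the base towards the base's -x: 0 is fully home, at most 0.085 m. Light friction, about 1.5 N.
- tray_front (a point): Centre of the tray's flat upright dark front panel, 26 mm above the ledge; axes as the base's. The panel is 108 mm wide, 4 to 48 mm above the ledge. A pull lip 50 mm wide sticks out 9 mm from it (to the base's -x) at 42 to 47 mm above the ledge. Push on panel or lip. When shut the panel face is 105 mm from the base's axis.
- tube: Loose white ceramic hopper tube standing on end, open at both ends: 60 mm outside diameter, 50 mm bore, 80 mm high, about 0.24 kg, same both ways up. Origin: centre of its underside. On the unpressed seat its underside is 64 mm and its rim 144 mm above the ledge.
- cap: Loose round aluminium cap, 72 mm in diameter, about 0.15 kg. Origin: centre of its underside, z up. A 6 mm skirt hangs below a 6 mm plate (plate top at z 12 mm) and goes over the tube's rim with 2.5 mm to spare all round. A slot 44 mm long along the cap's x, 17 mm wide, goes through the plate. Origin 138 mm above the ledge when resting on the tube, 134.5 when locked. Same after a half turn.
- cap_grip (a point): On the cap's axis 36 mm above its underside, between its two upright grip ears; axes as the cap's. The ears stand at y +25 and -25 mm, 22 mm long along x, 6 mm thick, tops 42 mm above the underside: grip the 56 mm across their outer faces. Ribs inside the ears stop the crossbar after about 57 degrees (1 rad) of turn either way from slot in line with crossbar.
- kettle: Bystander: chrome kettle with a hoop handle, 165 mm across without its spout, 200 mm high. Origin: centre of its underside.
- teapot: Bystander: green glazed teapot, 132 mm across without spout and handle, 117 mm high. Origin: centre of its underside.
- caddy: Bystander: round steel tea caddy with push-fit lid, 87 mm in diameter, 120 mm high. Origin: centre of its underside.
- rack: Bystander: bamboo rack holding four white saucers on edge, 210 mm long along its x, 140 mm wide, 146 mm high. Origin: centre of its underside.
There are look-alikes about, which are no part of the job. Leave any black or turquoise look-alike of the cap alone. Leave any green look-alike of the tube alone.

How it is judged:
By the outcome, as a careful person would: the job done as asked, in the order asked, and still so for the second after the job is handed in, with the robot touching nothing.
It also fails if it takes over 72 s, if anything falls off the work surface, if the arm or the gripper's body presses on something with over 40 N, if the wrist force passes 120 N, or if a joint passes its speed limit or range.

## Working session

There is one attempt and no reset: what is moved stays moved. The work goes in short steps, Python scripts to look and compute and a shell command to move; the robot and the scene stay as the last step left them, time stands still between calls to the robot, and variables do not carry over. Pictures are saved under pics/ and viewed, about 8 in all and at most 12, crops included, and the job is handed in when it is done.

```bash
mkdir -p pics; python3 - <<'E'
from rig import ctrl, imaging
import cv2
s=ctrl.read_state()
for k,v in s.items(): print(k,v)
for n in("scene","side","wrist"):
    p=imaging.camera_params(n); print(n,p)
    cv2.imwrite(f"pics/{n}0.png",imaging.read_camera(n)[:,:,::-1])
print(ctrl.grip_point_offset)
E
```

```text
clock 0.0
q [ 1.23611817  0.38421798  0.01635349  1.37117586 -0.00627818  1.38817012
 -0.0464914 ]
qd [ 0.00050584 -0.00082665  0.0001902   0.00060388  0.00094386  0.00011953
  0.00043674]
joint_torque [-2.33396423e-05 -6.27591920e+01  8.44345316e-01 -3.71831095e+01
  1.65677100e-02  1.42276267e-02 -1.00892798e-06]
ee_pos [ 0.16766944 -0.60152464  0.20778148]
eef_rot [-3.11073133e+00 -4.25486541e-01  4.82419288e-04]
ft_force [-0.02712854  0.70298461  0.22140693]
wrist_torque [-0.00209136 -0.00470487 -0.03344592]
finger_gap 0.08553589623527688
scene {'fovy': 55.01740546861578, 'cx': 324.3709924443464, 'cy': 236.9771488338583, 'cam_to_world': array([[-0.16736036, -0.67778101,  0.71596327,  1.35867293],
       [ 0.98580297, -0.1250107 ,  0.11209298,  0.10817646],
       [ 0.01352858,  0.72455864,  0.68908037,  0.89417849],
       [ 0.        ,  0.        ,  0.        ,  1.        ]])}
side {'fovy': 51.52405048369099, 'cx': 317.09998018515233, 'cy': 239.72955995721168, 'cam_to_world': array([[-0.9089271 ,  0.18501599, -0.3736584 ,  0.05224301],
       [-0.41673759, -0.4320485 ,  0.79978989,  0.9897866 ],
       [-0.01346463,  0.88266822,  0.46980371,  0.72226871],
       [ 0.        ,  0.        ,  0.        ,  1.        ]])}
wrist {'fovy': 64.39566562959959, 'cx': 318.12532613214523, 'cy': 240.41962918469213, 'cam_to_world': array([[ 0.26893922,  0.9148158 ,  0.30130341,  0.24453152],
       [-0.96315593,  0.25593938,  0.08261775, -0.5806412 ],
       [-0.00153539, -0.31242132,  0.9499424 ,  0.37325619],
       [ 0.        ,  0.        ,  0.        ,  1.        ]])}
0.0187
```

View pics/scene0.png

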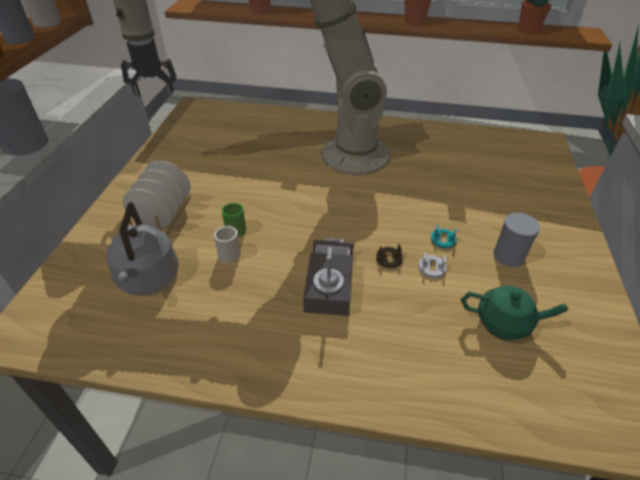

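View pics/side0.png

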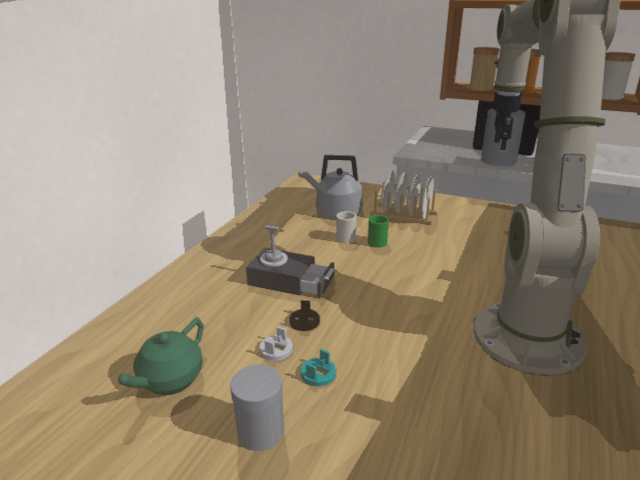

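The scene view shows the base near (330,275), with the crossbar up and the tray open towards the robot. The white tube is at (227,245) with a green look-alike at (233,218). The metal cap is at (433,265), with black and turquoise look-alikes beside it. I'll zoom in to pick pixels.

```bash
cat > h.py <<'E'
import numpy as np, cv2
from rig import ctrl, imaging
def K(p):
    f=240/np.tan(np.radians(p['fovy'])/2); return f,p['cx'],p['cy']
def ray(p,u,v):
    f,cx,cy=K(p); M=p['cam_to_world']
    d=M[:3,:3]@np.array([(u-cx)/f,-(v-cy)/f,-1.]); return M[:3,3],d/np.linalg.norm(d)
def tri(*obs):   # (params,u,v)...
    A=np.zeros((3,3));b=np.zeros(3);R=[ray(*o) for o in obs]
    for o,d in R:
        P=np.eye(3)-np.outer(d,d);A+=P;b+=P@o
    X=np.linalg.solve(A,b)
    return X,[np.linalg.norm((np.eye(3)-np.outer(d,d))@(X-o)) for o,d in R]
def atz(p,u,v,z):
    o,d=ray(p,u,v); return o+d*(z-o[2])/d[2]
def proj(p,X):
    f,cx,cy=K(p);M=p['cam_to_world'];c=M[:3,:3].T@(np.asarray(X,float)-M[:3,3])
    return cx+f*c[0]/-c[2], cy-f*c[1]/-c[2]
E
python3 - <<'E'
import cv2,numpy as np
a=cv2.imread('pics/scene0.png');b=cv2.imread('pics/side0.png')
def z(im,x0,y0,w,h,k):
    c=cv2.resize(im[y0:y0+h,x0:x0+w],None,fx=k,fy=k,interpolation=cv2.INTER_CUBIC)
    for i in range(0,w,10): cv2.line(c,(i*k,0),(i*k,4 if (x0+i)%50 else 12),(0,0,255),1)
    for i in range(0,h,10): cv2.line(c,(0,i*k),(4 if (y0+i)%50 else 12,i*k),(0,0,255),1)
    return c
o=np.zeros((600,800,3),np.uint8)
def put(c,x,y): o[y:y+c.shape[0],x:x+c.shape[1]]=c
put(z(a,210,220,160,100,3),0,0); put(z(a,410,220,60,70,5),490,0)
put(z(b,240,200,130,100,3),0,302) ; put(z(b,250,320,60,50,6),400,302)
cv2.imwrite('pics/z0.png',o)
E
```

```text
Traceback (most recent call last):
ValueError: could not broadcast input array from shape (300,390,3) into shape (298,390,3)
```

```bash
python3 - <<'E'
import cv2,numpy as np
a=cv2.imread('pics/scene0.png');b=cv2.imread('pics/side0.png')
def z(im,x0,y0,w,h,k):
    c=cv2.resize(im[y0:y0+h,x0:x0+w],None,fx=k,fy=k,interpolation=cv2.INTER_CUBIC)
    for i in range(0,w,10): cv2.line(c,(i*k,0),(i*k,4 if (x0+i)%50 else 12),(0,0,255),1)
    for i in range(0,h,10): cv2.line(c,(0,i*k),(4 if (y0+i)%50 else 12,i*k),(0,0,255),1)
    return c
o=np.zeros((600,800,3),np.uint8)
def put(c,x,y): o[y:y+c.shape[0],x:x+c.shape[1]]=c
put(z(a,210,220,160,100,3),0,0); put(z(a,410,230,60,55,5),490,0)
put(z(b,240,200,130,98,3),0,302) ; put(z(b,250,320,60,49,6),400,302)
cv2.imwrite('pics/z0.png',o)
E
```

```text
(no output)
```

View pics/z0.png

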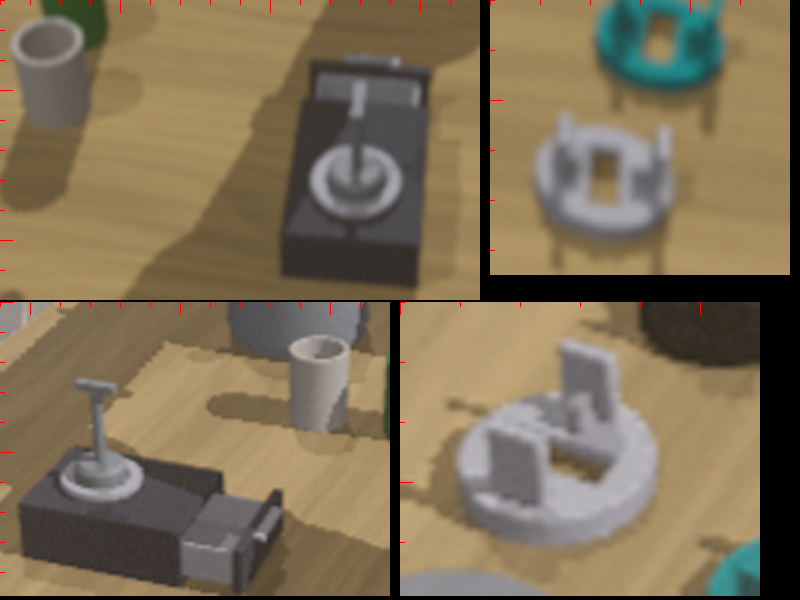

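The crops are clear. I read off rim, bar, ring, slot and panel pixels and triangulate them.

```bash
python3 - <<'E'
from h import *
S=imaging.camera_params('scene');D=imaging.camera_params('side')
A=lambda x,y:(S,210+x/3,220+y/3); B=lambda x,y:(S,410+(x-490)/5,230+y/5)
C=lambda x,y:(D,240+x/3,200+(y-302)/3); E=lambda x,y:(D,250+(x-400)/6,320+(y-302)/6)
np.set_printoptions(precision=4,suppress=True)
for n,a,b in [('rim',A(49,43),C(320,350)),('bar',A(358,95),C(96,386)),('ring',A(356,180),C(103,476)),
 ('panelR',A(431,70),C(240,535)),('panelL',A(311,62),C(282,491)),('cap',B(605,180),E(557,460)),
 ('earL top',B(565,117),E(588,350)),('earR top',B(663,130),E(517,437))]:
    X,e=tri(a,b);print(n,X,np.round(e,4),'r',np.hypot(*X[:2]).round(3))
# housing top edges at z .056
for p in [(303,100),(428,105),(287,235),(418,243)]: print(atz(*A(*p),.056))
for p in [(49,43),(44,43)]: print('rim@80',atz(*A(*p),.08))
print('bar',atz(*A(358,95),.1545),'cap',atz(*B(605,180),.012))
E
```

```text
rim [ 0.5453 -0.2758  0.0788] [0.0019 0.0019] r 0.611
bar [0.6366 0.0078 0.1541] [0.0014 0.0014] r 0.637
ring [0.6382 0.0069 0.0626] [0.0014 0.0014] r 0.638
panelR [0.4917 0.0467 0.0571] [0.0064 0.0064] r 0.494
panelL [ 0.4942 -0.0567  0.0458] [0.0019 0.0019] r 0.497
cap [0.4955 0.2623 0.0095] [0.0013 0.0013] r 0.561
earL top [0.4916 0.2375 0.0451] [0.0016 0.0016] r 0.546
earR top [0.4917 0.2883 0.0441] [0.0024 0.0024] r 0.57
[ 0.5535 -0.0515  0.056 ]
[0.5402 0.0536 0.056 ]
[ 0.6987 -0.0363  0.056 ]
[0.6885 0.0643 0.056 ]
rim@80 [ 0.5487 -0.2736  0.08  ]
rim@80 [ 0.5495 -0.2778  0.08  ]
bar [0.6355 0.0069 0.1545] cap [0.4992 0.2627 0.012 ]
```

Heights agree with the text: rim 0.079, bar 0.154, ring 0.063, ears 0.045. Now I go to hover over the tube with the tool yaw at 0.

```bash
python3 -m jog '[[1,0,0,-0.1,0,0,0.0867],[1,0,0,-0.1,0,0,0.0867],[1,0.079,-0.068,0,0,0,0],[1,0.079,-0.068,0,0,0,0],[1,0.079,-0.068,0,0,0,0],[1,0.079,-0.068,0,0,0,0],[1,0.079,-0.068,0,0,0,0],[1,0.079,-0.068,0,0,0,0],[1,0.079,-0.068,0,0,0,0],[1,0.079,-0.068,0,0,0,0]]'
python3 -m jog '[[1,0.079,-0.068,0,0,0,0],[1,0.079,-0.068,0,0,0,0],[1,0.079,-0.068,0,0,0,0],[1,0.079,-0.068,0,0,0,0],[1,0,0,0,0,0,0],[1,0,0,0,0,0,0]]'
```

```text
clock: 1.15
ee_pos: [0.4217, -0.3832, 0.2886]
eef_rot: [-3.141, 0.001, 0.0]
ft_force: [-0.1, -0.4, 0.5]
finger_gap: 0.0854
clock: 1.75
ee_pos: [0.5477, -0.2746, 0.2881]
eef_rot: [-3.141, -0.003, 0.002]
ft_force: [-0.5, -0.6, 0.3]
finger_gap: 0.0856
```

```bash
python3 - <<'E'
from h import *
W=imaging.camera_params('wrist');im=imaging.read_camera('wrist')
np.save('w1.npy',W['cam_to_world']);cv2.imwrite('pics/w1.png',im[:,:,::-1])
X=[.547,-.2745,.08]
t=np.linspace(0,2*np.pi,60)
for r,z in((.03,.08),(.025,.08)):
    print(proj(W,X))
E
```

```text
(np.float64(317.668848336347), np.float64(199.83419581836142))
(np.float64(317.668848336347), np.float64(199.83419581836142))
```

View pics/w1.png

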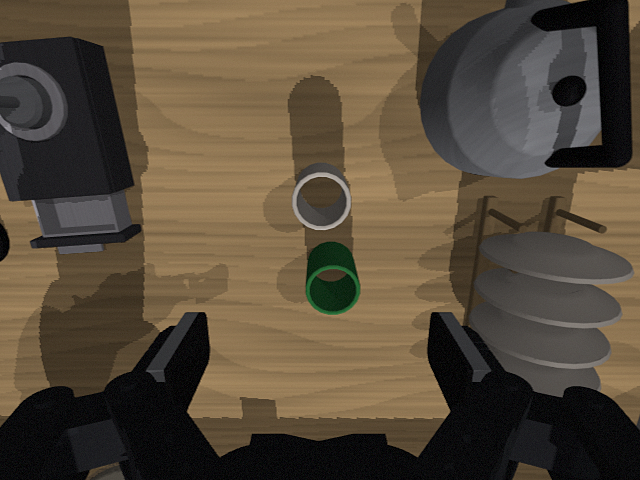

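The wrist view shows the white rim at (322,201), about 4 mm further towards -y than predicted, with the green look-alike behind it at (333,290). I descend and grip.

```bash
python3 -m jog '[[1,-0.003,0.008,0.1,0,0,0],[1,0,0,0.1,0,0,0],[1,0,0,0.1,0,0,0],[1,0,0,0.1,0,0,0],[1,0,0,0.1,0,0,0],[1,0,0,0.1,0,0,0],[1,0,0,0.03,0,0,0],[1,0,0,0,0,0,0]]'
python3 -m jog '[[-1,0,0,0,0,0,0],[-1,0,0,0,0,0,0],[-1,0,0,0,0,0,0],[-1,0,0,0,0,0,0],[-1,0,0,0,0,0,0],[-1,0,0,0,0,0,0],[-1,0,0,0,0,0,0],[-1,0,0,0,0,0,0]]'
```

```text
clock: 2.6
ee_pos: [0.5439, -0.2798, 0.0353]
eef_rot: [-3.14, 0.004, 0.006]
ft_force: [-0.1, -0.3, 0.7]
finger_gap: 0.0854
clock: 3.4
ee_pos: [0.5482, -0.2797, 0.0404]
eef_rot: [3.139, -0.001, 0.008]
ft_force: [-1.1, 1.0, 7.3]
finger_gap: 0.0578
```

```bash
python3 -m jog '[[-1,0,0,-0.05,0,0,0],[-1,0,0,-0.1,0,0,0],[-1,0,0,-0.1,0,0,0],[-1,0,0,-0.1,0,0,0],[-1,0,0,-0.1,0,0,0],[-1,0,0,-0.05,0,0,0],[-1,0,0,0,0,0,0]]'
python3 -m jog '[[-1,0.0253,-0.08,0,0,0,0],[-1,0.0253,-0.08,0,0,0,0],[-1,0.0253,-0.08,0,0,0,0],[-1,0.0253,-0.08,0,0,0,0],[-1,0.0253,-0.08,0,0,0,0],[-1,0.0253,-0.08,0,0,0,0],[-1,0.0253,-0.08,0,0,0,0],[-1,0.0253,-0.08,0,0,0,0],[-1,0.0253,-0.08,0,0,0,0]]'
python3 -m jog '[[-1,0,0,0,0,0,0],[-1,0,0,0,0,0,0]]'
cat > shot.py <<'E'
import sys
from h import *
k=sys.argv[1]
for n in ('scene','side','wrist'):
    if n[0]+n[1] in sys.argv[2:]:
        W=imaging.camera_params(n);im=imaging.read_camera(n);np.save(f'pics/{n}{k}.npy',W['cam_to_world']);cv2.imwrite(f'pics/{n}{k}.png',im[:,:,::-1])
s=[ctrl.read_state() for _ in range(1)][0];print(s['ee_pos'],s['eef_rot'],s['ft_force'],s['finger_gap'])
E
python3 shot.py 2 sc si wr
python3 - <<'E'
import cv2,numpy as np
a=cv2.imread('pics/scene2.png');b=cv2.imread('pics/side2.png');w=cv2.imread('pics/wrist2.png')
o=np.zeros((600,800,3),np.uint8)
z=lambda im,x,y,ww,h,k:cv2.resize(im[y:y+h,x:x+ww],None,fx=k,fy=k,interpolation=cv2.INTER_CUBIC)
o[:300,:400]=z(a,280,200,100,75,4);o[:300,400:]=z(b,230,180,100,75,4);o[300:,:400]=z(w,120,180,400,300,1)
o[300:,400:]=z(a,280,230,100,75,4)
cv2.imwrite('pics/c2.png',o)
E
```

```text
clock: 4.1
ee_pos: [0.548, -0.2798, 0.2425]
eef_rot: [3.137, -0.001, 0.013]
ft_force: [-0.3, -0.2, -2.6]
finger_gap: 0.058
clock: 5.0
ee_pos: [0.6369, 0.0101, 0.2355]
eef_rot: [3.141, -0.001, -0.003]
ft_force: [0.4, -0.3, -3.0]
finger_gap: 0.0576
clock: 5.2
ee_pos: [0.6367, 0.0101, 0.2354]
eef_rot: [-3.142, -0.003, 0.003]
ft_force: [0.4, -1.3, -2.9]
finger_gap: 0.0577
[0.6369157  0.00709378 0.23628109] [ 3.14059908e+00 -4.19906424e-03 -1.14427519e-03] [ 0.12699963  0.08636108 -3.08815039] 0.05729936904817569
```

View pics/c2.png

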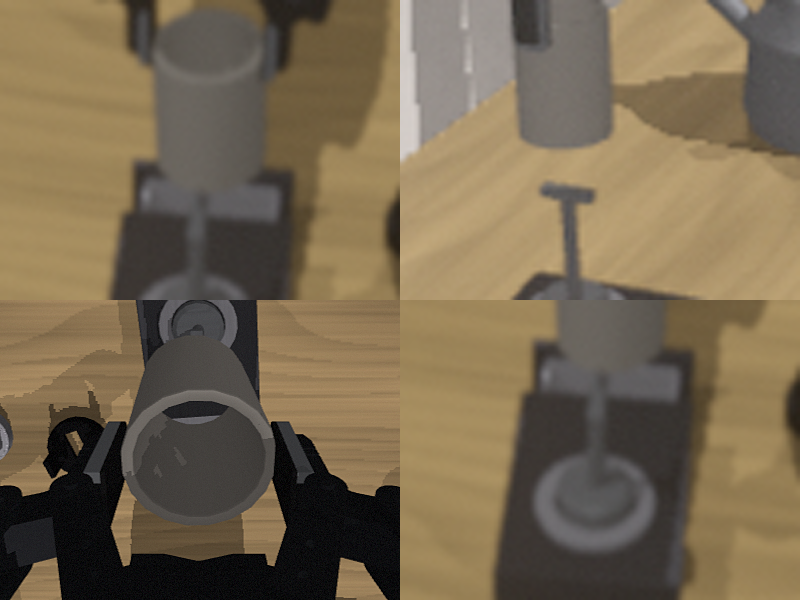

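```bash
python3 - <<'E'
from h import *
np.set_printoptions(precision=4,suppress=True)
S=imaging.camera_params('scene');D=imaging.camera_params('side');W=imaging.camera_params('wrist')
W['cam_to_world']=np.load('pics/wrist2.npy')
r1=(S,332.3,211.8);r2=(W,318.5,336.5)
X,e=tri(r1,r2);print('rim',X,e)
print('wrist@.28',atz(*r2,.279),'scene@.28',atz(*r1,.279))
# side: tube bottom lateral centre vs predicted
for y in(.004,.007,.010):
    P=np.array([.637,y,.199]);print(y,'side',proj(D,P),'scene rim',proj(S,P+[0,0,.08]))
print('bar in side',proj(D,[.637,.0075,.1545]),'scene',proj(S,[.637,.0075,.1545]))
# ring in wrist: centre of ring ellipse px (120+199,180+20)
print('ring wrist@.064',atz(W,120+199,180+20,.064))
E
```

```text
rim [0.6326 0.0086 0.2698] [np.float64(0.001678336545156414), np.float64(0.0016783365451563776)]
wrist@.28 [0.6391 0.007  0.279 ] scene@.28 [0.6425 0.0116 0.279 ]
0.004 side (np.float64(271.98783781065686), np.float64(211.05874170351723)) scene rim (np.float64(329.09420568830495), np.float64(209.66891377292941))
0.007 side (np.float64(271.404022001293), np.float64(211.51924057261868)) scene rim (np.float64(330.5276511428528), np.float64(209.8408320920072))
0.01 side (np.float64(270.81796125773855), np.float64(211.98151018797165)) scene rim (np.float64(331.96210970304554), np.float64(210.01287191652412))
bar in side (np.float64(272.2942906037767), np.float64(227.42924557261426)) scene (np.float64(329.48983494358765), np.float64(252.17473640396102))
ring wrist@.064 [0.6437 0.006  0.064 ]
```

```bash
python3 -m jog '[[-1,0.004,0.006,0,0,0,0],[-1,0,0,0.05,0,0,0],[-1,0,0,0.07,0,0,0],[-1,0,0,0.07,0,0,0],[-1,0,0,0.07,0,0,0],[-1,0,0,0,0,0,0],[-1,0,0,0,0,0,0]]'
python3 shot.py 3 sc si wr
python3 - <<'E'
import cv2,numpy as np
a=cv2.imread('pics/scene3.png');b=cv2.imread('pics/side3.png');w=cv2.imread('pics/wrist3.png')
o=np.zeros((600,800,3),np.uint8)
z=lambda im,x,y,ww,h,k:cv2.resize(im[y:y+h,x:x+ww],None,fx=k,fy=k,interpolation=cv2.INTER_CUBIC)
o[:,:400]=z(a,300,220,57,86,7)[:600,:400] if 0 else cv2.resize(a[220:310,300:360],(400,600),interpolation=cv2.INTER_CUBIC)
o[:,400:]=cv2.resize(b[205:295,240:300],(400,600),interpolation=cv2.INTER_CUBIC)
cv2.imwrite('pics/c3.png',o)
E
```

```text
clock: 6.05
ee_pos: [0.6388, 0.0056, 0.1333]
eef_rot: [3.141, -0.003, -0.001]
ft_force: [-0.2, 0.3, -1.7]
finger_gap: 0.0575
[0.64015639 0.00639421 0.13521684] [-3.14140553e+00  1.55728644e-03 -5.67860376e-03] [ 0.51148302  0.66721728 -3.23357075] 0.05775914399419978
```

View pics/c3.png

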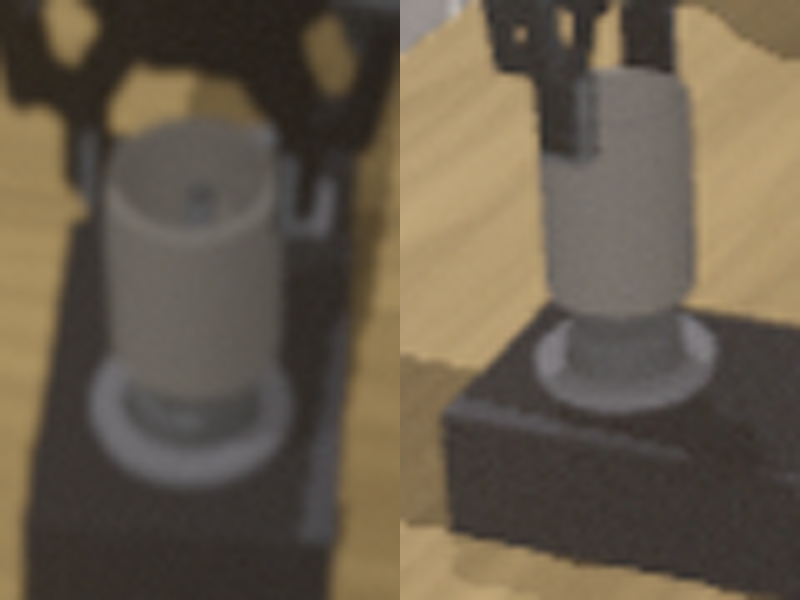

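The scene view shows the tube bottom centred at 196.5 against the ring at 191 (crop px); in the side view it is 621 against 625. After allowing for perspective, that is about 1 mm off in each axis. I correct that and lower.

```bash
python3 -m jog '[[-1,0.0025,0.003,0.02,0,0,0],[-1,0,0,0.02,0,0,0],[-1,0,0,0.01,0,0,0],[-1,0,0,0.005,0,0,0],[-1,0,0,0,0,0,0]]'
python3 -m jog '[[-1,0,0,0.005,0,0,0],[-1,0,0,0.005,0,0,0],[-1,0,0,0,0,0,0]]'
```

```text
clock: 6.7
ee_pos: [0.6395, 0.0054, 0.1103]
eef_rot: [-3.141, 0.001, 0.002]
ft_force: [-0.7, 0.0, -2.6]
finger_gap: 0.0576
clock: 7.0
ee_pos: [0.6397, 0.0053, 0.1066]
eef_rot: [-3.142, 0.001, 0.0]
ft_force: [0.2, -0.6, -2.8]
finger_gap: 0.0575
```

```bash
python3 -m jog '[[-1,0,0,0.005,0,0,0],[-1,0,0,0.005,0,0,0],[-1,0,0,0.003,0,0,0],[-1,0,0,0,0,0,0]]'
python3 -m jog '[[-1,0,0,0.004,0,0,0],[-1,0,0,0,0,0,0]]'
```

```text
clock: 7.4
ee_pos: [0.6404, 0.0055, 0.1025]
eef_rot: [-3.141, 0.001, -0.002]
ft_force: [0.4, 0.4, 4.7]
finger_gap: 0.0576
clock: 7.6
ee_pos: [0.6404, 0.0054, 0.1008]
eef_rot: [-3.141, 0.001, -0.002]
ft_force: [0.1, 0.2, 5.7]
finger_gap: 0.058
```

```bash
python3 -m jog '[[1,0,0,0,0,0,0],[1,0,0,0,0,0,0],[1,0,0,0,0,0,0],[1,0,0,0,0,0,0],[1,0,0,0,0,0,0],[1,0,0,0,0,0,0],[1,0,0,-0.06,0,0,0],[1,0,0,-0.1,0,0,0],[1,0,0,-0.1,0,0,0],[1,0,0,-0.1,0,0,0]]'
python3 -m jog '[[1,-0.052,-0.092,0,0,0,0],[1,-0.052,-0.092,0,0,0,0],[1,-0.052,-0.092,0,0,0,0],[1,-0.052,-0.092,0,0,0,0],[1,-0.052,-0.092,0,0,0,0],[1,-0.052,-0.092,0,0,0,0],[1,-0.052,-0.092,0,0,0,0],[1,0,0,0,0,0,0],[1,0,0,0,0,0,0]]'
python3 shot.py 4 sc si wr
python3 - <<'E'
import cv2,numpy as np
a=cv2.imread('pics/scene4.png');b=cv2.imread('pics/side4.png');w=cv2.imread('pics/wrist4.png')
o=np.zeros((600,800,3),np.uint8)
r=lambda im,s:cv2.resize(im,s,interpolation=cv2.INTER_CUBIC)
o[:300,:200]=r(a[220:310,300:360],(200,300));o[:300,200:400]=r(b[205:295,240:300],(200,300))
o[300:,:400]=r(w[:300,:],(400,300)) if 0 else r(w,(400,300))
o[:,400:]=r(w[80:380,220:420],(400,600))
cv2.imwrite('pics/c4.png',o)
E
```

```text
clock: 8.6
ee_pos: [0.6396, 0.0053, 0.2456]
eef_rot: [-3.141, 0.001, 0.0]
ft_force: [1.7, 0.1, 0.9]
finger_gap: 0.0856
clock: 9.5
ee_pos: [0.4936, 0.2642, 0.2443]
eef_rot: [-3.141, -0.004, -0.001]
ft_force: [0.3, -0.4, -0.7]
finger_gap: 0.0854
[0.49523508 0.26152851 0.24391568] [ 3.14100578e+00 -4.51270953e-03  1.80208196e-04] [-0.10574414 -0.3748642  -0.67198524] 0.08536228310693188
```

View pics/c4.png

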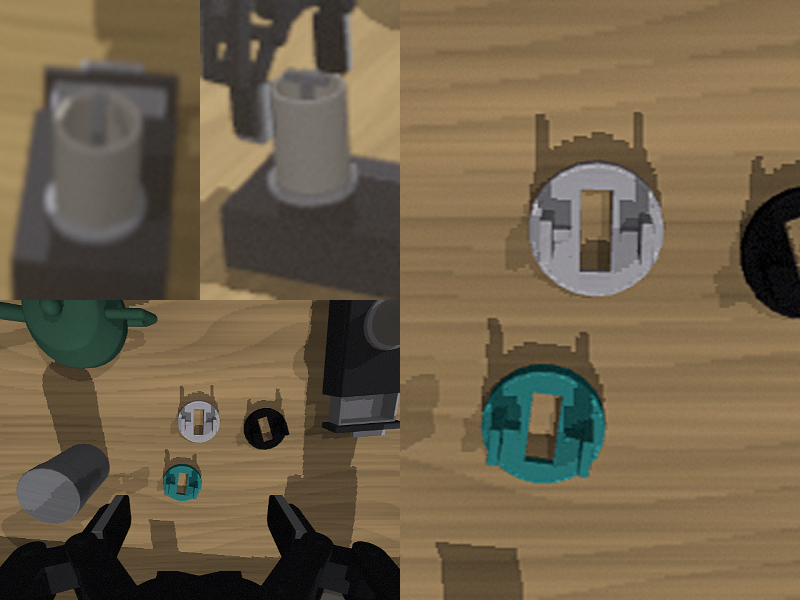

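The tube is seated: its rim is concentric with the bar, and only the seat ring's edge shows below it. The cap's slot centre is at wrist pixel (318.5,195.5), and the slot is parallel to the tool's x, so its yaw is about 0.

```bash
python3 - <<'E'
from h import *
np.set_printoptions(precision=4,suppress=True)
S=imaging.camera_params('scene');W=imaging.camera_params('wrist');W['cam_to_world']=np.load('pics/wrist4.npy')
s=ctrl.read_state();print(s['ee_pos'])
c=(W,318.5,195.5);print(atz(*c,.012),tri(c,(S,433,266)))
a,b=atz(W,220+90.5,80+95,.012),atz(W,220+90.5,80+135.5,.012);print(a-b)
for p in [(337,302),(323,425)]: print(atz(W,p[0]*1.6,(p[1]-300)*1.6,.056))
E
```

```text
[0.4952 0.2615 0.2439]
[0.4941 0.2609 0.012 ] (array([0.4933, 0.2623, 0.0064]), [np.float64(0.0014621951710781559), np.float64(0.001462195171078298)])
[ 0.0434 -0.0003  0.    ]
[0.6607 0.0818 0.056 ]
[0.4984 0.0738 0.056 ]
```

```bash
python3 -m jog '[[1,0,0,0.1,0,0,0],[1,0,0.002,0.1,0,0,0],[1,0,0,0.1,0,0,0],[1,0,0,0.1,0,0,0],[1,0,0,0.1,0,0,0],[1,0,0,0.05,0,0,0],[1,0,0,0.018,0,0,0],[1,0,0,0,0,0,0]]'
python3 -m jog '[[-1,0,0,0,0,0,0],[-1,0,0,0,0,0,0],[-1,0,0,0,0,0,0],[-1,0,0,0,0,0,0],[-1,0,0,0,0,0,0],[-1,0,0,0,0,0,0],[-1,0,0,0,0,0,0]]'
```

```text
clock: 10.45
ee_pos: [0.4945, 0.261, 0.0162]
eef_rot: [3.141, -0.003, -0.002]
ft_force: [0.2, 0.2, 0.5]
finger_gap: 0.0856
clock: 11.15
ee_pos: [0.4943, 0.2621, 0.0168]
eef_rot: [3.141, -0.001, -0.0]
ft_force: [0.4, 0.2, -0.0]
finger_gap: -0.0003
```

The gap reads zero, so the grasp missed. I take a look.

```bash
python3 shot.py 5 sc si wr
python3 - <<'E'
import cv2,numpy as np
a=cv2.imread('pics/scene5.png');b=cv2.imread('pics/side5.png');w=cv2.imread('pics/wrist5.png')
o=np.zeros((600,800,3),np.uint8)
r=lambda im,s:cv2.resize(im,s,interpolation=cv2.INTER_CUBIC)
o[:300,:400]=r(a[210:300,380:500],(400,300));o[:300,400:]=r(b[280:400,230:390],(400,300))
o[300:,:400]=r(w,(400,300))
o[300:,400:]=r(w[240:480,160:480],(400,300))
cv2.imwrite('pics/c5.png',o)
E
```

```text
[0.49427036 0.262118   0.01673741] [ 3.14150383e+00 -8.63618272e-04 -3.23489692e-04] [-0.03901315  0.61086816  0.38179502] -0.0003331414965555096
```

View pics/c5.png

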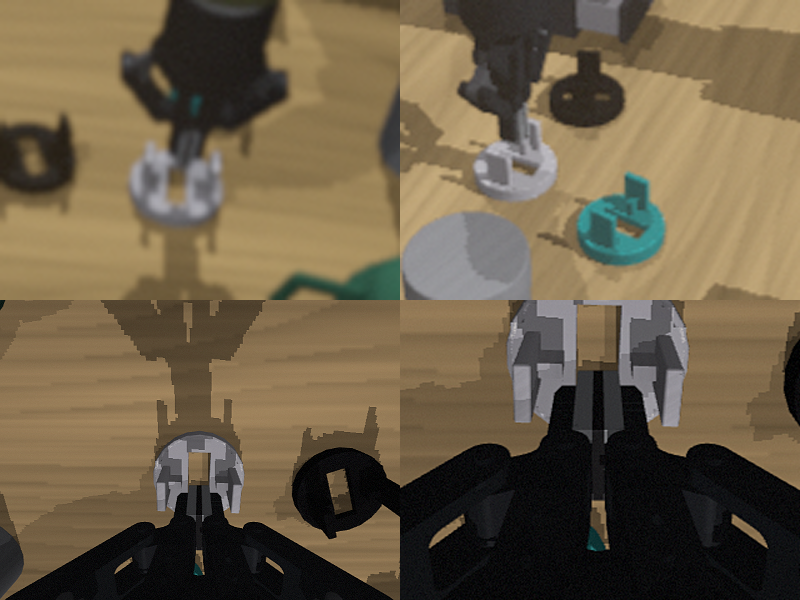

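```bash
python3 - <<'E'
from h import *
np.set_printoptions(precision=4,suppress=True)
S=imaging.camera_params('scene');D=imaging.camera_params('side');W=imaging.camera_params('wrist')
P=ctrl.read_state()['ee_pos'];print(P, W['cam_to_world'][:3,3]-P)
for n,c in(('scene',S),('side',D),('wrist',W)): print(n,proj(c,P),proj(c,P+[0,0,.03]))
s=(S,380+188*.3,210+160*.3);d=(D,230+117*.4,280+146*.4);w=(W,318,(487-300)*1.6)
for q in((s,d),(s,w),(d,w),(s,d,w)): print(tri(*q))
E
```

```text
[0.4943 0.2621 0.0167] [ 0.0797 -0.0003  0.1653]
scene (np.float64(433.08797835519636), np.float64(263.387740921744)) (np.float64(435.14139368940596), np.float64(255.3986231146216))
side (np.float64(276.05449871564696), np.float64(344.19656887662734)) (np.float64(275.32235364549007), np.float64(333.2091536815551))
wrist (np.float64(317.3098237227689), np.float64(290.7901607384965)) (np.float64(317.2018914558235), np.float64(323.4313665081337))
(array([0.4905, 0.2663, 0.0358]), [np.float64(0.0015849663843765347), np.float64(0.0015849663843763692)])
(array([0.5089, 0.263 , 0.0531]), [np.float64(0.0012599330455337144), np.float64(0.0012599330455336866)])
(array([0.4948, 0.2603, 0.0298]), [np.float64(0.0021143963716801022), np.float64(0.002114396371680298)])
(array([0.4937, 0.2638, 0.034 ]), [np.float64(0.004237878534331581), np.float64(0.0028284382261667576), np.float64(0.004791883505112314)])
```

```bash
python3 - <<'E'
from h import *
W=imaging.camera_params('wrist');S=imaging.camera_params('scene')
for x in(.483,.494,.505,.516,.527):
  print(x,[np.round(proj(W,[x,.2615+y,z]),0) for y,z in((.028,.042),(-.028,.042),(.028,.012),(0,.012))],np.round(proj(S,[x,.29,.042]),1))
im=cv2.imread('pics/wrist5.png');o=np.zeros((600,800,3),np.uint8)
o[:]=cv2.resize(im[200:380,200:440],(800,600),interpolation=cv2.INTER_CUBIC);cv2.imwrite('pics/c6.png',o)
E
```

```text
0.483 [array([253., 341.]), array([385., 341.]), array([262., 307.]), array([319., 307.])] [445.7 255. ]
0.494 [array([251., 318.]), array([386., 318.]), array([261., 287.]), array([319., 287.])] [445.8 258. ]
0.505 [array([250., 294.]), array([388., 294.]), array([260., 266.]), array([319., 266.])] [445.9 261.1]
0.516 [array([248., 269.]), array([389., 269.]), array([259., 245.]), array([319., 245.])] [446.  264.2]
0.527 [array([246., 243.]), array([391., 243.]), array([258., 222.]), array([319., 222.])] [446.1 267.3]
```

View pics/c6.png

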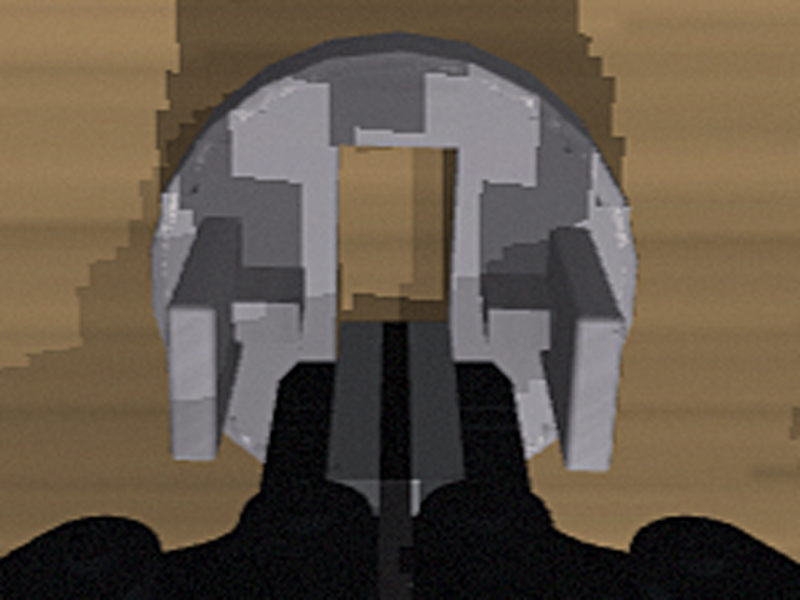

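The cap has not moved. The fingers are shut between its ears, so they went past the ears as they closed fast. I lift clear, reopen, go back down and close in steps while watching the gap.

```bash
python3 -m jog '[[-1,0,0,-0.06,0,0,0],[-1,0,0,-0.06,0,0,0],[1,0,0,0,0,0,0],[1,0,0,0,0,0,0],[1,0,0,0,0,0,0],[1,0,0,0,0,0,0],[1,0,0,0.06,0,0,0],[1,0,0,0.06,0,0,0],[0.7,0,0,0,0,0,0],[0.6,0,0,0,0,0,0]]'
python3 -m jog '[[0.5,0,0,0,0,0,0],[0.45,0,0,0,0,0,0],[0.4,0,0,0,0,0,0]]'
python3 -m jog '[[0.35,0,0,0,0,0,0],[0.3,0,0,0,0,0,0],[0.3,0,0,0,0,0,0]]'
python3 -m jog '[[0.2,0,0,0,0,0,0],[0.2,0,0,0,0,0,0]]'
```

```text
clock: 12.3
ee_pos: [0.4938, 0.2621, 0.0165]
eef_rot: [3.141, -0.001, -0.003]
ft_force: [0.3, 0.8, -0.3]
finger_gap: 0.0684
clock: 12.6
ee_pos: [0.495, 0.2625, 0.0178]
eef_rot: [-3.141, 0.001, -0.002]
ft_force: [0.1, 0.4, 0.1]
finger_gap: 0.0601
clock: 12.9
ee_pos: [0.4944, 0.2622, 0.017]
eef_rot: [-3.141, 0.001, -0.0]
ft_force: [0.4, -0.7, -0.6]
finger_gap: 0.0558
clock: 13.1
ee_pos: [0.4944, 0.2622, 0.0168]
eef_rot: [-3.142, 0.001, -0.0]
ft_force: [0.5, 0.1, 0.5]
finger_gap: 0.0514
```

The gap follows the command straight through 56 mm. Pixel evidence (tip at the pad's front face, z about 0.044) says the pad tips are really above the ears. I reopen and lower in small steps, watching the force.

```bash
python3 -m jog '[[0.8,0,0,0,0,0,0],[0.8,0,0,0,0,0,0],[0.8,0,0,0,0,0,0],[0.8,0,0,0.01,0,0,0],[0.8,0,0,0,0,0,0]]'
python3 -m jog '[[0.8,0,0,0.01,0,0,0],[0.8,0,0,0,0,0,0]]'
python3 -m jog '[[0.8,0,0,0.01,0,0,0],[0.8,0,0,0,0,0,0]]'
```

```text
clock: 13.6
ee_pos: [0.494, 0.262, 0.0122]
eef_rot: [3.141, -0.001, -0.001]
ft_force: [-0.2, -0.1, 0.2]
finger_gap: 0.0768
clock: 13.8
ee_pos: [0.494, 0.2619, 0.0082]
eef_rot: [3.141, -0.001, -0.001]
ft_force: [0.1, 0.1, -0.2]
finger_gap: 0.0769
clock: 14.0
ee_pos: [0.4941, 0.262, 0.0043]
eef_rot: [3.141, -0.001, -0.001]
ft_force: [1.2, 0.3, -1.3]
finger_gap: 0.0767
```

```bash
python3 -m jog '[[0.4,0,0,0,0,0,0],[0.3,0,0,0,0,0,0],[0.2,0,0,0,0,0,0],[0.2,0,0,0,0,0,0]]'; python3 shot.py 6 sc wr si
```

```text
clock: 14.4
ee_pos: [0.4946, 0.2625, 0.0055]
eef_rot: [-3.141, 0.001, -0.001]
ft_force: [-1.8, -1.5, 5.8]
finger_gap: 0.0544
[0.49458798 0.26240572 0.00547901] [-3.14129555e+00  7.91473744e-04 -1.05302068e-03] [-2.54463197 -0.24089238  5.85243783] 0.05415446359776236
```

Contact now, at gap 0.054. I open again and go 5 mm deeper for a fuller grip.

```bash
python3 -m jog '[[0.8,0,0,0,0,0,0],[0.8,0,0,0,0,0,0],[0.8,0,0,0,0,0,0],[0.8,0,0,0.006,0,0,0],[0.8,0,0,0.006,0,0,0],[0.8,0,0,0,0,0,0]]'
python3 -m jog '[[0.5,0,0,0,0,0,0],[0.4,0,0,0,0,0,0],[0.3,0,0,0,0,0,0],[-1,0,0,0,0,0,0],[-1,0,0,0,0,0,0],[-1,0,0,0,0,0,0]]'
```

```text
clock: 15.15
ee_pos: [0.494, 0.262, -0.0005]
eef_rot: [3.141, -0.001, -0.001]
ft_force: [0.6, -0.3, 0.4]
finger_gap: 0.0768
clock: 15.75
ee_pos: [0.4946, 0.2625, 0.0007]
eef_rot: [-3.141, 0.001, -0.001]
ft_force: [-1.9, -2.2, 5.0]
finger_gap: 0.0546
```

```bash
python3 -m jog '[[-1,0,0,-0.03,0,0,0],[-1,0,0,-0.1,0,0,0],[-1,0,0,-0.1,0,0,0],[-1,0,0,-0.1,0,0,0],[-1,0,0,-0.1,0,0,0],[-1,0,0,-0.07,0,0,0],[-1,0,0,0,0,0,0]]'
python3 -m jog '[[-1,0.0516,0.0914,0,0,0,0],[-1,0.0516,0.0914,0,0,0,0],[-1,0.0516,0.0914,0,0,0,0],[-1,0.0516,0.0914,0,0,0,0],[-1,0.0516,0.0914,0,0,0,0],[-1,0.0516,0.0914,0,0,0,0],[-1,0.0516,0.0914,0,0,0,0],[-1,0,0,0,0,0,-0.028],[-1,0,0,0,0,0,-0.028],[-1,0,0,0,0,0,0]]'
python3 shot.py 7 sc wr si
python3 - <<'E'
import cv2,numpy as np
a=cv2.imread('pics/scene7.png');b=cv2.imread('pics/side7.png');w=cv2.imread('pics/wrist7.png')
o=np.zeros((600,800,3),np.uint8)
r=lambda im,s:cv2.resize(im,s,interpolation=cv2.INTER_CUBIC)
o[:,:240]=r(a[180:300,304:352],(240,600));o[:,240:480]=r(b[165:285,246:294],(240,600))
o[:,480:]=r(w[180:480,240:400],(320,600));cv2.imwrite('pics/c7.png',o)
E
```

```text
clock: 16.45
ee_pos: [0.4962, 0.2637, 0.2056]
eef_rot: [-3.138, 0.0, -0.012]
ft_force: [-0.2, -0.6, -1.0]
finger_gap: 0.0545
clock: 17.45
ee_pos: [0.6382, 0.0059, 0.199]
eef_rot: [-3.138, -0.138, 0.003]
ft_force: [-0.7, 0.3, -2.2]
finger_gap: 0.0548
[0.6383376  0.00659171 0.19969385] [-3.13842866e+00 -1.36530552e-01  1.14562792e-03] [ 0.50089193 -0.51104904 -1.71236576] 0.05454697374239851
```

View pics/c7.png

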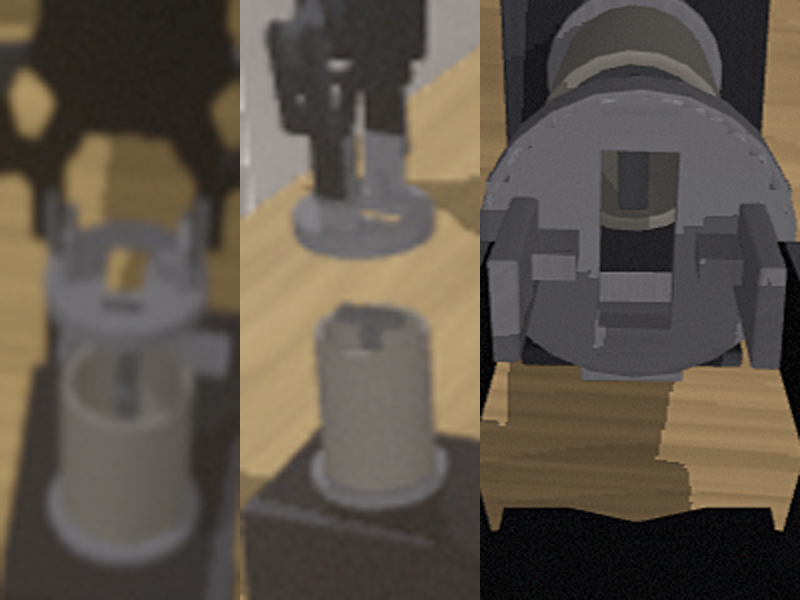

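The cap sits square over the post: wrist centre 637 against the seat ring's 635, and the side and scene views agree within 1 mm. Lowering.

```bash
python3 -m jog '[[-1,0,-0.0015,0.05,0,0,0],[-1,0,0,0.05,0,0,0],[-1,0,0,0.01,0,0,0],[-1,0,0,0.01,0,0,0],[-1,0,0,0,0,0,0]]'
python3 -m jog '[[-1,0,0,0.01,0,0,0],[-1,0,0,0.01,0,0,0],[-1,0,0,0,0,0,0]]'
python3 -m jog '[[-1,0,0,0.008,0,0,0],[-1,0,0,0,0,0,0]]'
```

```text
clock: 18.1
ee_pos: [0.6388, 0.0069, 0.1524]
eef_rot: [-3.139, -0.137, -0.001]
ft_force: [-0.7, 0.2, -1.6]
finger_gap: 0.0547
clock: 18.4
ee_pos: [0.6384, 0.0068, 0.1436]
eef_rot: [-3.139, -0.137, 0.001]
ft_force: [-0.5, -0.2, -1.2]
finger_gap: 0.0546
clock: 18.6
ee_pos: [0.6385, 0.0068, 0.1405]
eef_rot: [-3.138, -0.137, 0.001]
ft_force: [-0.3, 1.1, -2.5]
finger_gap: 0.0545
```

```bash
python3 -m jog '[[-1,0,0,0.006,0,0,0],[-1,0,0,0,0,0,0]]'
python3 -m jog '[[-1,0,0,0.006,0,0,0],[-1,0,0,0,0,0,0]]'
python3 -m jog '[[-1,0,0,0.006,0,0,0],[-1,0,0,0,0,0,0]]'
python3 -m jog '[[-1,0,0,0.005,0,0,0],[-1,0,0,0,0,0,0]]'
```

```text
clock: 18.8
ee_pos: [0.6389, 0.0068, 0.1386]
eef_rot: [-3.138, -0.137, -0.001]
ft_force: [1.3, -0.1, 0.8]
finger_gap: 0.0542
clock: 19.0
ee_pos: [0.6389, 0.0069, 0.1364]
eef_rot: [-3.139, -0.137, -0.001]
ft_force: [-0.2, 0.1, 3.5]
finger_gap: 0.0546
clock: 19.2
ee_pos: [0.6389, 0.0068, 0.1339]
eef_rot: [-3.139, -0.137, -0.001]
ft_force: [-0.5, 0.5, 4.9]
finger_gap: 0.0545
clock: 19.4
ee_pos: [0.639, 0.0068, 0.1321]
eef_rot: [-3.139, -0.137, -0.002]
ft_force: [-1.2, 0.2, 7.3]
finger_gap: 0.0544
```

Contact came at about 0.1388, so the seat is now pressed about 6.5 mm, and the force slope fits. I press a touch more and turn.

```bash
python3 -m jog '[[-1,0,0,0.002,0,0,0],[-1,0,0,0,0,0,-0.05],[-1,0,0,0,0,0,-0.05],[-1,0,0,0,0,0,-0.05],[-1,0,0,0,0,0,-0.05],[-1,0,0,0,0,0,0]]'; python3 -c "
from rig import ctrl;print(ctrl.read_state()['wrist_torque'])"
```

```text
clock: 20.0
ee_pos: [0.6394, 0.007, 0.1318]
eef_rot: [3.078, 0.631, 0.003]
ft_force: [1.0, -0.1, 6.0]
finger_gap: 0.0546
[0.08262632 0.11104958 0.09738734]
```

```bash
python3 -m jog '[[-1,0,0,0,0,0,-0.06],[-1,0,0,0,0,0,-0.06],[-1,0,0,0,0,0,-0.06],[-1,0,0,0,0,0,-0.06],[-1,0,0,0,0,0,-0.04],[-1,0,0,0,0,0,0]]'; python3 -c "
from rig import ctrl;print(ctrl.read_state()['wrist_torque'])"
python3 -m jog '[[-1,0,0,0,0,0,-0.04],[-1,0,0,0,0,0,-0.04],[-1,0,0,0,0,0,0]]'; python3 -c "
from rig import ctrl;print(ctrl.read_state()['wrist_torque'])"
```

```text
clock: 20.6
ee_pos: [0.6395, 0.0069, 0.1318]
eef_rot: [2.866, 1.286, 0.003]
ft_force: [1.5, 0.7, 6.8]
finger_gap: 0.0545
[0.13531967 0.0210994  0.14440978]
clock: 20.9
ee_pos: [0.6395, 0.0069, 0.1318]
eef_rot: [2.779, 1.463, 0.003]
ft_force: [-0.4, 0.4, 6.5]
finger_gap: 0.0544
[0.04759494 0.07787685 0.14580216]
```

```bash
for i in 1; do python3 -m jog '[[-1,0,0,0,0,0,-0.03],[-1,0,0,0,0,0,-0.03],[-1,0,0,0,0,0,0]]'; python3 -c "
from rig import ctrl;print(ctrl.read_state()['wrist_torque'])"; done
python3 -m jog '[[-1,0,0,0,0,0,-0.03],[-1,0,0,0,0,0,-0.03],[-1,0,0,0,0,0,0]]'; python3 -c "
from rig import ctrl;print(ctrl.read_state()['wrist_torque'])"
```

```text
clock: 21.2
ee_pos: [0.6395, 0.0069, 0.1318]
eef_rot: [2.708, 1.592, 0.003]
ft_force: [0.4, 0.1, 7.2]
finger_gap: 0.0543
[0.07001586 0.03594395 0.10478293]
clock: 21.5
ee_pos: [0.6395, 0.007, 0.1318]
eef_rot: [2.63, 1.717, 0.003]
ft_force: [0.0, 0.5, 8.1]
finger_gap: 0.0545
[ 0.1223202   0.05140345 -0.1035573 ]
```

```bash
python3 -m jog '[[-1,0,0,0,0,0,-0.03],[-1,0,0,0,0,0,0]]'; python3 -c "
from rig import ctrl;print(ctrl.read_state()['wrist_torque'])"
python3 -m jog '[[-1,0,0,0,0,0,-0.03],[-1,0,0,0,0,0,0]]'; python3 -c "
from rig import ctrl;print(ctrl.read_state()['wrist_torque'])"
```

```text
clock: 21.7
ee_pos: [0.6396, 0.007, 0.1319]
eef_rot: [2.589, 1.777, 0.004]
ft_force: [-0.1, 0.3, 6.6]
finger_gap: 0.0548
[ 0.201      -0.00181326 -0.5107094 ]
clock: 21.9
ee_pos: [0.6396, 0.007, 0.1319]
eef_rot: [2.549, 1.836, 0.004]
ft_force: [0.2, 1.7, 6.1]
finger_gap: 0.0548
[ 0.33396925 -0.00998961 -1.46729405]
```

Torque rises to 1.47 N m, so the cap is against its stop. I ease the turn, let the seat rise to its lock height and let go.

```bash
python3 -m jog '[[-1,0,0,0,0,0,0.05],[-1,0,0,-0.004,0,0,0],[-1,0,0,-0.004,0,0,0],[-1,0,0,0,0,0,0]]'
python3 -c "
from rig import ctrl;print(ctrl.read_state()['wrist_torque'])"
python3 -m jog '[[0.4,0,0,0,0,0,0],[0.6,0,0,0,0,0,0],[0.8,0,0,0,0,0,0],[1,0,0,0,0,0,0],[1,0,0,0,0,0,0],[1,0,0,0,0,0,0]]'
python3 -m jog '[[1,0,0,-0.05,0,0,0],[1,0,0,-0.1,0,0,0],[1,0,0,-0.1,0,0,0],[1,0,0,0,0,0,0]]'
```

```text
clock: 22.3
ee_pos: [0.639, 0.0069, 0.1337]
eef_rot: [-2.617, -1.738, -0.001]
ft_force: [4.6, 0.7, -1.5]
finger_gap: 0.0547
[ 0.17226893 -1.07297904 -0.26475262]
clock: 22.9
ee_pos: [0.6386, 0.0068, 0.134]
eef_rot: [-2.618, -1.737, 0.0]
ft_force: [0.8, 0.1, 0.4]
finger_gap: 0.0854
clock: 23.3
ee_pos: [0.6413, 0.0075, 0.2409]
eef_rot: [2.614, 1.734, 0.014]
ft_force: [0.9, 0.1, -0.2]
finger_gap: 0.0853
```

Released cleanly. For the tray I shut the fingers, turn the jaw axis along the base's x (which also keeps the camera clear of the cap), move in front of the panel and descend.

```bash
python3 -m jog '[[1,0,0,0,0,0,-0.078],[1,0,0,0,0,0,-0.078],[1,0,0,0,0,0,-0.078],[-1,0,0,0,0,0,-0.078],[-1,0,-0.1,0,0,0,0],[-1,0,-0.1,0,0,0,0],[-1,0,-0.1,0,0,0,0],[-1,0,-0.1,0,0,0,0],[-1,0,-0.1,0,0,0,0],[-1,0,0,0,0,0,0]]'
python3 shot.py 8 sc si
python3 - <<'E'
import cv2,numpy as np
a=cv2.imread('pics/scene8.png');b=cv2.imread('pics/side8.png')
o=np.zeros((600,800,3),np.uint8)
r=lambda im,s:cv2.resize(im,s,interpolation=cv2.INTER_CUBIC)
o[:,:400]=r(a[200:320,295:375],(400,600));o[:,400:]=r(b[190:310,260:340],(400,600));cv2.imwrite('pics/c8.png',o)
E
```

```text
clock: 24.3
ee_pos: [0.4354, -0.0119, 0.2338]
eef_rot: [2.119, 2.317, -0.006]
ft_force: [1.1, 0.3, -0.4]
finger_gap: 0.0005
[ 0.43921832 -0.01181215  0.2344629 ] [ 2.11818065e+00  2.31677787e+00 -5.78981029e-04] [ 0.47138015 -0.1490065   0.37651272] 0.00014390165028380834
```

View pics/c8.png

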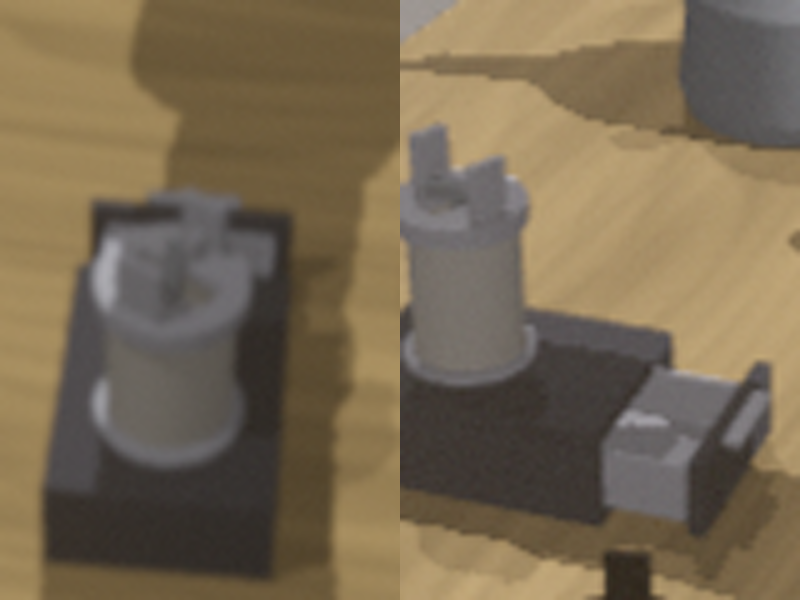

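The cap sits level and turned on the tube. The tray is still out, with its lip facing the robot. Descending in front of it.

```bash
python3 -m jog '[[-1,0,0,0.1,0,0,0],[-1,0,0,0.1,0,0,0],[-1,0,0,0.1,0,0,0],[-1,0,0,0.1,0,0,0],[-1,0,0,0.1,0,0,0],[-1,0,0,0.04,0,0,0],[-1,0,0,0.02,0,0,0],[-1,0,0,0,0,0,0]]'
python3 -m jog '[[-1,0,0.03,0,0,0,0],[-1,0,0.03,0,0,0,0],[-1,0,0.03,0,0,0,0],[-1,0,0,0,0,0,0]]'
```

```text
clock: 25.2
ee_pos: [0.4397, -0.0106, 0.0092]
eef_rot: [-2.116, -2.319, -0.0]
ft_force: [0.0, 0.8, 0.1]
finger_gap: 0.0003
clock: 25.6
ee_pos: [0.4782, -0.0077, 0.0109]
eef_rot: [2.118, 2.318, 0.004]
ft_force: [-0.8, 0.5, -0.5]
finger_gap: 0.0002
```

```bash
python3 -m jog '[[-1,0,0.03,0,0,0,0],[-1,0,0.03,0,0,0,0],[-1,0,0,0,0,0,0]]'
python3 -m jog '[[-1,0,0.02,0,0,0,0],[-1,0,0.02,0,0,0,0],[-1,0,0,0,0,0,0]]'
```

```text
clock: 25.9
ee_pos: [0.501, -0.0055, 0.0103]
eef_rot: [2.118, 2.319, 0.002]
ft_force: [0.8, 0.7, 0.4]
finger_gap: 0.0002
clock: 26.2
ee_pos: [0.512, -0.0047, 0.0091]
eef_rot: [-2.115, -2.316, 0.009]
ft_force: [-14.1, -1.0, 8.9]
finger_gap: -0.0001
```

```bash
python3 -m jog '[[-1,0,0.005,0,0,0,0],[-1,0,0,0,0,0,0]]'
python3 -m jog '[[-1,0,-0.05,0,0,0,0],[-1,0,-0.08,0,0,0,0],[-1,0,0,-0.1,0,0,0],[-1,0,0,-0.1,0,0,0],[-1,0,0,-0.1,0,0,0],[-1,0,0,-0.1,0,0,0],[-1,0,0,0,0,0,0]]'
python3 shot.py 9 sc si
python3 - <<'E'
import cv2,numpy as np
a=cv2.imread('pics/scene9.png');b=cv2.imread('pics/side9.png')
o=np.zeros((600,800,3),np.uint8)
r=lambda im,s:cv2.resize(im,s,interpolation=cv2.INTER_CUBIC)
o[:300,:400]=r(a,(400,300));o[300:,:400]=r(a[215:305,280:400],(400,300));o[:,400:]=r(b[190:310,260:340],(400,600));cv2.imwrite('pics/c9.png',o)
E
```

```text
clock: 26.4
ee_pos: [0.5121, -0.0047, 0.009]
eef_rot: [-2.114, -2.315, 0.013]
ft_force: [-21.6, -0.5, 14.8]
finger_gap: 0.0002
clock: 27.1
ee_pos: [0.4691, -0.0087, 0.1758]
eef_rot: [2.113, 2.314, 0.009]
ft_force: [-0.3, -0.0, -0.7]
finger_gap: 0.0001
[ 0.46633494 -0.00907883  0.17097451] [2.11706825e+00 2.31757612e+00 1.96645111e-03] [-0.14102717  0.68498315  0.31630929] -0.00034059711432342
```

View pics/c9.png

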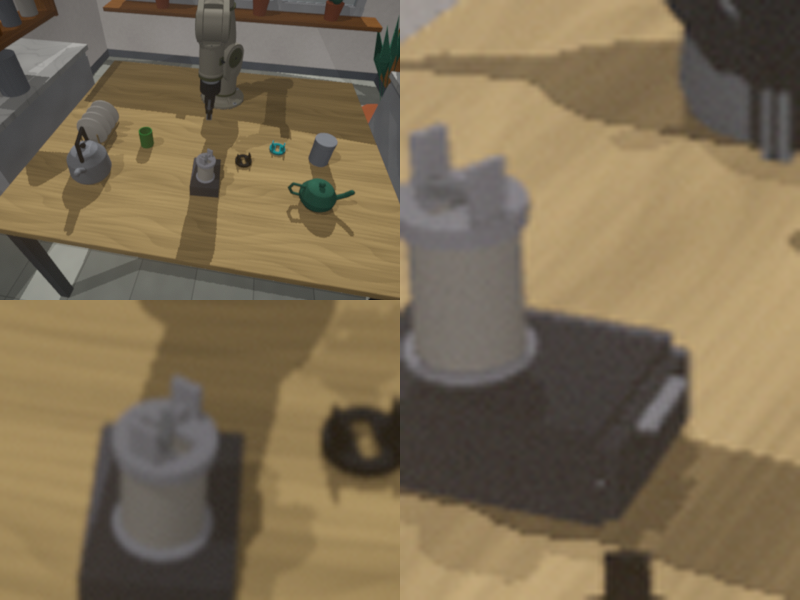

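The tray panel is flush with the housing, the cap sits level and locked, and the other tea things are where they were. Handing in.

```bash
python3 -c "
from rig import ctrl;print(ctrl.hand_in())"
```

```text
the job is handed in; nothing more can be done
None
```

The tea dispenser is back together and handed in at about 27 s on the robot clock, well under the 72 s limit.

- **Tube:** I lowered it over the spigot until it met the seat, and later views show it standing centred on the seat ring.
- **Cap:** I set it on with the crossbar through the slot and pressed the seat about 7 mm. I turned it about 61° by tool angle until the torque rose to 1.5 N m at the stop, then eased off and let go. It was still sitting level and turned in both later views.
- **Tray:** I pushed it in until it met a hard stop at about 22 N. The last side view shows the panel flush with the housing.

**What didn't go as planned:**
- **Missed first grasp:** My first try at gripping the cap closed on nothing. The finger tips stood about 25 mm higher than the reported position suggested. The cap had not moved, and I gripped it after going lower.
- **Upward push at the tray:** The tray push also gave about 15 N of upward force, probably from the finger against the pull lip.
- **Lock height inferred:** I did not measure the cap's locked height directly. I judged it locked from the end stop and from the grip pulling slightly upward at cap height 0.134 m just before release.
- **Other tea things:** I checked these only by eye in the last overall view, and they looked unmoved.

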